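# Run the cable tester's self-check

### The arm

A 6-joint arm with a two-finger parallel gripper is mounted at the origin on the work surface. World frame = base frame: x ahead of the robot, y to its left, z up, the work surface at z = 0. Lengths are in mm, angles in rad, forces in N, time in s.
With the tool pointing down it reaches from about 275 to 750 mm from the base axis. Payload 10.2 kg.
Tool frame: the origin (TCP) lies on the centre line of the jaws, within the pads' length; the fingertips stand 17 mm ahead of it and the grasp point (between the pads) lies 2 mm behind it; y points along the fingers, z is the direction in which the jaws open and shut, and the axes are right-handed (so a half turn about y gives the same grasp; the last joint's range is limited). The gripper opens to 85 mm and grips with 20 to 120 N. Pads are 22 mm wide; open, the fingers measure 114 mm over their backs; the gripper's body (76 mm by 85 mm) begins 54 mm behind the grasp point. The pads swing forward as they close: fully open they stand 13 mm farther back than shut.
Start: joints at [-1.353, 0.313, 1.498, -0, 1.331, -0.223], TCP at [223.987, -474.828, 248.294] pointing down, gripper open.
Joint ranges: [-2.94, 2.94], [-0.97, 2.17], [0.19, 2.56], [-1.23, 4.37], [0.02, 3.11], [-2.88, 2.88]. Speed limits (rad/s): [2.39, 2.39, 3.01, 3.14, 3.14, 3.14].

### API

Orientations are given as a unit quaternion [w, x, y, z].
In Python, from plant import manip gives the robot as it stands.
- The arm moves only by the shell command python3 -m inch 'ROWS' [FORCE]. ROWS is JSON, a list of rows, each a list of 7 numbers: the gripper command: -1 is shut, 1 is fully open, values between are in proportion, then the shift along the tool's x, y, z in m, then the turn, a rotation vector about the tool's x, y, z in degrees. In form: [[jaw, tx, ty, tz, rx, ry, rz], ...]. A call has 1 to 5 rows; each row shifts and turns the pose as measured when the row begins, along the tool's axes as they then stand; what a row does not reach is not made up. A row lasts 1/10 s, in which the tool goes at most 50 mm and 8.59 degrees, less where a joint would pass 70% of its speed; a pose out of reach is approached as far as the arm can. A call with a gripper value outside its range is refused whole. The fingers move at their own pace and stop on an object; FORCE is the grip in N (left out, the last holds). Time passes only in rows, so rows that do not move let the fingers close. It gives the time, the measured TCP pose, the force and the opening at its end, in the units of the state.
- manip.observe(): the state, without advancing time (a new reading comes with each control period).
- manip.get_image(name): name is "scene" or "top"; returns a dict with "img" (420x560x3 uint8, blue, green, red), "intrinsics" (3x3 intrinsics, pixels), "k1" (the pictures are not rectified: a ray, as slopes to the right and down, at radius r is drawn at 1 + k1 r^2 times it, then the intrinsics apply), "R" (3x3) and "t" (3): a world point X has camera coordinates R X + t. Camera axes: x right, y down, z forward; pixel columns grow to the right and rows downward; lengths in mm; the calibration is good to about 2 mm. A picture is of the moment at which its call begins. There is no depth.
- manip.hand_in(): hands the job in, once; it reports no verdict.
Trained networks look in a picture, given as the dict that the camera call returned (one of the last four; its "shot" number tells which), for a name from the list of things; names that differ only in an ending like _2 or _b are one class to them, and where a whole thing is asked for, a point or a joint stands for the part that bears it (a point fixed in the world has none). Each returns a list of dicts, best first, with "confidence" (0 to 1); they miss things now and then, are a little off and sometimes report something else, mostly with a low value. They report only what shows in the picture. A call takes as long as a camera call.
- manip.silhouettes(picture, target): "region" (420x560 bool, what is visible of it) and "centre" ([column, row] in pixels, amid what is visible of it).
- manip.tip_of(picture, target): "centre" ([column, row] in pixels: a listed point, or the origin of a listed thing).
The state is a dict: "time_s": time; "joints": joint angles; "joint_vel": joint speeds; "joint_efforts": joint torques, N m; "tool_pos": TCP position; "tool_rot": TCP orientation; "contact_force": force on the tool from outside, world axes, zero at the start; "torque": the same for the moment, N m; "grip_width": finger opening in mm.
Only numpy, scipy, OpenCV 4.12 (cv2) and the standard library are available. Lean on these libraries where they do the work, as an engineer would, in place of code of your own. Each camera call takes 0.05 s, during which the arm holds its last target. There are 200 camera calls.

### The job

Run the self-check on the cable tester: with a fingertip against the side of the selector's pointer bar, turn the selector clockwise, click by click, until it sits in the fifth position after OFF (OFF is the long mark with the dot; the fifth position is five clicks clockwise from it, wherever the pointer starts). Only then press the round test button fully down with a fingertip, let it come back up, and move clear. Push the selector gently rather than pinching it, do not lift, tip or shove the tester about, and leave the tools and parts around it where they lie.

Things in the scene. Friction and masses are not known exactly. Their poses are not given: they have to be found in the camera images.
- tester: Loose dark grey bench tester on rubber feet, 2.2 kg, 190 mm deep (its x) by 250 mm wide (its y), level face 78 mm above the bench. Origin: centre of its underside; x points away from the operator (robot side), y to the operator's left. On the face: display hood (10 mm high, x +38 to +88, y -45 to +105), socket block with plug (34 mm high, at x +62, y -82). A handle sticks out 30 mm beyond the far edge.
- dial: Selector knob at the face's near right corner (axis at x -38, y -56 mm of the tester): black disc, radius 34 mm, its top 86 mm above the bench, with an upright bar across it 11 mm wide, from 86 to 102 mm above the bench, reaching 29 mm behind the axis and to a pointed nose 28.5 mm ahead; white line on the nose half. Origin on the axis, 79 mm above the bench; x axis along the bar to the nose, z up.
- dial_top (a point): Point on the selector's axis at the top of its bar, 102 mm above the bench; axes as dial. Eight white marks lie round it on the face, 30 degrees apart: OFF is the long one with a dot, 105 degrees counter-clockwise (seen from above) from the tester's x axis; the others follow clockwise, so the fifth position after OFF points 45 degrees clockwise from the tester's x axis.
- selector (a joint): Selector angle, rad, 0 at OFF, growing clockwise seen from above; stops at 0 and 3.665. Clicks every 0.5236 (2.618 = fifth position after OFF). Starts in one of OFF to third. A spring detent holds it in each position and resists leaving it, at most about 0.065 N m (3 N near the end of the bar) a quarter of the way to the next, fading to nothing half-way; past half-way it snaps the knob on by itself into the next, where it stays.
- test_button (a joint): Travel of the test button, m: 0 up, 0.005 fully down. It springs back; starts to move at about 1.5 N and is fully down at 4.5 N.
- button_top (a point): Centre of the top of the round grey test button, 28 mm across, near left corner of the face (x -45, y +72 mm of the tester). It stands 10 mm above the face (88 mm above the bench when up) in a black bezel 42 mm across and 2 mm high.
- punch_tool_mid (a point): Punch-down tool lying on the bench to the left of the tester, 160 mm long, 27 mm wide, 26 mm high; point at its middle, x axis towards its blade.
- cutters_mid (a point): Side cutters with red handles lying flat to the right of the tester, 175 mm long, 64 mm wide, 16 mm high; point at the middle, x axis towards the jaws.
- patch_panel_mid (a point): Patch panel lying on its back on the bench beyond the tester, ports upwards, 254 mm by 44 mm, 34 mm high; point at its middle, y axis along its length.
- plug_tub_mid (a point): Clear plastic tub of plugs, 70 mm across, 45 mm high, upright on the bench to the right of the tester; point at its middle.

How it is judged:
By the outcome, as a careful person would: the job done as asked, in the order asked, and still so for the second after the job is handed in, with the robot touching nothing.
It also fails if it takes over 58 s, if anything falls off the work surface, if the arm or the gripper's body presses on something with over 40 N, if the wrist force passes 120 N, or if a joint passes its speed limit or range.

## Working session

There is one attempt and no reset: what is moved stays moved. The work goes in short steps, Python scripts to look and compute and a shell command to move; the robot and the scene stay as the last step left them, time stands still between calls to the robot, and variables do not carry over. Pictures are saved under pics/ and viewed, about 8 in all and at most 12, crops included, and the job is handed in when it is done.

```bash
mkdir -p pics; ls; cat > h.py <<'E'
import numpy as np, cv2
from plant import manip
def ray(p,px):
    K=np.array(p["intrinsics"]);R=np.array(p["R"]);t=np.array(p["t"]).ravel()
    d=np.linalg.solve(K,[px[0],px[1],1.])[:2]; s=d.copy()
    for _ in range(20): s=d/(1+p["k1"]*(s@s))
    return -R.T@t, R.T@np.array([s[0],s[1],1.])
def onz(p,px,z):
    o,d=ray(p,px); return o+d*(z-o[2])/d[2]
def proj(p,X):
    c=np.array(p["R"])@np.array(X,float)+np.array(p["t"]).ravel(); s=c[:2]/c[2]; s=s*(1+p["k1"]*(s@s))
    return (np.array(p["intrinsics"])@[s[0],s[1],1.])[:2]
E
python3 - <<'E'
from h import *
print(manip.observe())
Z=dict(dial_top=102,button_top=88,tester=0,dial=79,punch_tool_mid=13,cutters_mid=8,patch_panel_mid=17,plug_tub_mid=22)
for n in("top","scene"):
    p=manip.get_image(n); cv2.imwrite(f"pics/{n}1.png",p["img"]); print(n,np.round(-np.array(p["R"]).T@np.array(p["t"]).ravel()))
    for k,z in Z.items():
        r=manip.tip_of(p,k)
        for q in r[:2]: print(k,np.round(q["centre"],1),round(q["confidence"],2),np.round(onz(p,q["centre"],z),1))
E
```

```text
pics
{'time_s': 0.0, 'joints': array([-1.35340818e+00,  3.13430137e-01,  1.49844696e+00, -2.70762051e-06,
        1.33098478e+00, -2.23416843e-01]), 'joint_vel': array([ 5.93732458e-04,  1.18209404e-03,  8.10032864e-05,  5.60474672e-04,
        1.66498396e-03, -6.33069232e-04]), 'joint_efforts': array([-1.01173031e-03, -4.12268972e+01, -2.59748286e+01, -2.40959962e-04,
        4.14621973e-03, -1.95565633e-05]), 'tool_pos': array([ 223.92860244, -474.58678453,  247.74150277]), 'tool_rot': array([ 0.15459   , -0.15458915,  0.69045009, -0.68955261]), 'contact_force': array([ 0.11377693, -0.88182383,  0.04837735]), 'torque': array([ 0.02328152,  0.01783595, -0.08331332]), 'grip_width': 85.53346386711684}
top [525.  23. 833.]
dial_top [365.7 241.9] 0.78 [ 571.2 -148.7  102. ]
button_top [298.2 240.3] 0.59 [573.4 -21.2  88. ]
tester [331.6 224. ] 0.73 [615.6 -98.9   0. ]
dial [361.  242.1] 0.56 [ 572.2 -144.8   79. ]
punch_tool_mid [243.2 221.9] 0.83 [616.   92.3  13. ]
cutters_mid [417.8 256.6] 0.71 [ 547.2 -282.2    8. ]
cutters_mid [430.8 176.6] 0.26 [ 722.9 -318.1    8. ]
patch_panel_mid [326.7 142.4] 0.74 [794.1 -86.9  17. ]
patch_panel_mid [333.4 224.9] 0.72 [ 611.9 -100.2   17. ]
plug_tub_mid [429.5 176. ] 0.78 [ 720.9 -309.6   22. ]
scene [1143.   38.  723.]
dial_top [206.  170.6] 0.76 [ 578.4 -149.7  102. ]
button_top [265.7 179.4] 0.61 [584.7 -25.1  88. ]
tester [234.  213.6] 0.91 [611.6 -96.7   0. ]
tester [207.3 176.5] 0.6 [ 504.6 -174.2    0. ]
dial [207.7 176.7] 0.72 [ 574.9 -150.1   79. ]
punch_tool_mid [321.9 216.4] 0.75 [619.7  97.3  13. ]
cutters_mid [159.2 186.6] 0.85 [ 548.  -279.2    8. ]
patch_panel_mid [228.5 281.9] 0.58 [787.7 -84.4  17. ]
plug_tub_mid [122.8 245.9] 0.64 [ 720.9 -311.2   22. ]
```

```bash
python3 - <<'E'
import cv2
a=cv2.imread("pics/top1.png")[190:280,260:390]; b=cv2.imread("pics/scene1.png")[130:220,160:290]
cv2.imwrite("pics/crop1.png",cv2.vconcat([cv2.resize(a,None,fx=3.3,fy=3.3,interpolation=2),cv2.resize(b,None,fx=3.3,fy=3.3,interpolation=2)]))
E
```

```text
(no output)
```

View pics/crop1.png

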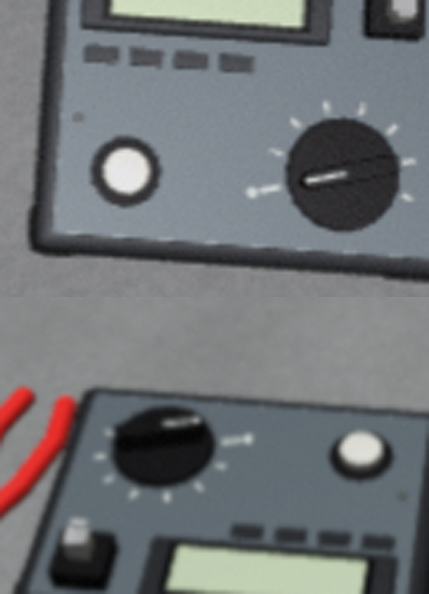

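View pics/top1.png

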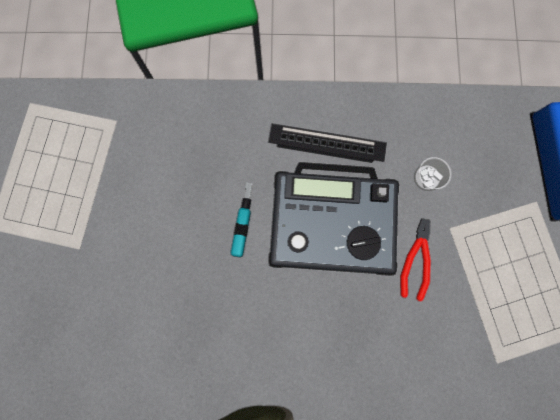

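Crop: the pointer is at OFF (its white line points at the dotted mark). Dial disc centre is at about top (363.9, 242.7) and scene (209.7, 175.5). Button is at about top (298.2, 242.1) and scene (269.4, 176.1). Next I'll triangulate these to get the tester pose.

```bash
python3 - <<'E'
from h import *
from scipy.optimize import least_squares
from scipy.spatial.transform import Rotation as Ro
P={n:manip.get_image(n) for n in("top","scene")}
obs=[("top",(-38,-56,86),(363.9,242.7)),("top",(-45,72,88),(298.2,241.7)),("scene",(-38,-56,86),(209.7,175.5)),("scene",(-45,72,88),(269.4,177))]
# white marks / outline from the pictures: OFF dot etc. left out; regions of tester as check
def w(v,l): c,s=np.cos(v[2]),np.sin(v[2]); return np.array([v[0]+c*l[0]-s*l[1],v[1]+s*l[0]+c*l[1],l[2]])
for ns in(("top",),("scene",),("top","scene")):
    f=lambda v:np.concatenate([proj(P[n],w(v,l))-q for n,l,q in obs if n in ns])
    s=least_squares(f,[612,-98,-.07]); v=s.x
    print(ns,v[:2].round(1),np.degrees(v[2]).round(2),s.fun.round(1),"dial",w(v,(-38,-56,102)).round(1),"btn",w(v,(-45,72,88)).round(1))
out=[]
for n in P:
    im=cv2.resize(P[n]["img"],None,fx=4,fy=4,interpolation=2)
    pts=[(x,y,78) for x,y in((-95,-125),(-95,125),(95,125),(95,-125))]
    pts+=[(-38+42*np.cos(a),-56+42*np.sin(a),78) for a in np.radians(105-30*np.arange(8))]+[(-38,-56,86),(-45,72,88)]
    for l in pts: cv2.circle(im,tuple((proj(P[n],w(v,l))*4+2).astype(int)),3,(0,0,255),-1)
    c=proj(P[n],w(v,(0,0,78)))*4; x,y=int(c[0]),int(c[1]); out.append(im[y-240:y+240,x-280:x+280])
cv2.imwrite("pics/ov.png",cv2.resize(cv2.vconcat(out),None,fx=.62,fy=.62,interpolation=3))
o=manip.observe(); w_=o["tool_rot"]; print(Ro.from_quat(np.r_[w_[1:],w_[0]]).as_matrix().round(2))
E
```

```text
('top',) [611.7 -95.3] -3.17 [ 0.1 -0.  -0.1 -0. ] dial [ 570.6 -149.1  102. ] btn [570.7 -20.9  88. ]
('scene',) [618.4 -91.5] -3.31 [-0.4 -0.1  0.4  0. ] dial [ 577.3 -145.2  102. ] btn [577.7 -17.   88. ]
('top', 'scene') [613.7 -93.8] -3.27 [-0.7 -1.  -0.9 -1.1 -1.1 -1.8 -0.6 -1.7] dial [ 572.6 -147.6  102. ] btn [572.9 -19.4  88. ]
[[-0.9   0.    0.43]
 [-0.43  0.   -0.9 ]
 [-0.   -1.   -0.  ]]
```

View pics/ov.png

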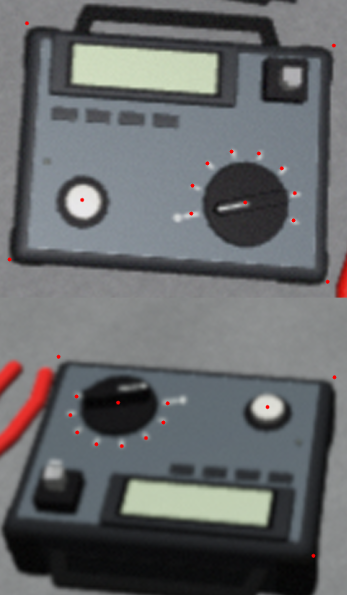

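The overlay agrees to within about 2 mm, and the marks line up. I'll close the jaws and turn the tool so that tool z is the push direction.

```bash
cat >> h.py <<'E'
from scipy.spatial.transform import Rotation as Ro
AX=np.array([572,-148.5]); YAW=-3.3
def rel(phi=None,r=20,d=20,tipz=91,xy=None,yawz=None):
    "tool-frame shift (m) and turn (deg) left to the pose beside the bar at nose angle phi (world deg), or to xy"
    o=manip.observe(); q=o["tool_rot"]; R=Ro.from_quat(np.r_[q[1:],q[0]]).as_matrix()
    if xy is None:
        n=np.array([np.cos(np.radians(phi)),np.sin(np.radians(phi))]); xy=AX+r*n+d*np.array([-n[1],n[0]]); yawz=phi-90
    yw=np.degrees(np.arctan2(R[1,2],R[0,2]))
    if yawz is None: yawz=yw
    e=R.T@(np.r_[xy,tipz+17]-o["tool_pos"])
    nn=np.array([np.cos(np.radians(yw+90)),np.sin(np.radians(yw+90))]); v=o["tool_pos"][:2]-AX
    print("t",round(o["time_s"],2),"pos",o["tool_pos"].round(1),"noseang-equiv",round(yw+90,1),"r,d",(v@nn).round(1),(v@[-nn[1],nn[0]]).round(1),"F",o["contact_force"].round(2),"w",o["grip_width"].round(1),"tilt",R[2].round(3))
    print("shift m",(e/1000).round(4),"turn ry",round((yw-yawz+180)%360-180,2),"j",o["joints"].round(2))
E
python3 -m inch '[[-1,0,0,0,0,-8.5,0],[-1,0,0,0,0,-8.5,0],[-1,0,0,0,0,-8.5,0],[-1,0,0,0,0,-8.5,0],[-1,0,0,0,0,-8.5,0]]' 20
python3 -m inch '[[-1,0,0,0,0,-8.5,0],[-1,0,0,0,0,-8.5,0],[-1,0,0,0,0,-8.5,0],[-1,0,0,0,0,-8.5,0],[-1,0,0,0,0,0,0]]'
python3 -c "
from h import *
rel(101.7,20,35,150)"
```

```text
time_s: 1.5
tool_pos: [224.0, -474.8, 248.3]
tool_rot: [-0.398, 0.398, -0.585, 0.585]
contact_force: [-0.7, 0.4, -0.3]
grip_width: 12.3
time_s: 2.0
tool_pos: [224.0, -474.8, 248.3]
tool_rot: [-0.553, 0.553, -0.44, 0.44]
contact_force: [0.2, -0.4, -0.1]
grip_width: -0.0Traceback (most recent call last):
  File "<string>", line 3, in <module>
    rel(101.7,20,35,150)
    ~~~^^^^^^^^^^^^^^^^^
  File "h.py", line 24, in rel
    print("t",round(o["time_s"],2),"pos",o["tool_pos"].round(1),"noseang-equiv",round(yw+90,1),"r,d",(v@nn).round(1),(v@[-nn[1],nn[0]]).round(1),"F",o["contact_force"].round(2),"w",o["grip_width"].round(1),"tilt",R[2].round(3))
                                                                                                                                                                                     ^^^^^^^^^^^^^^^^^^^^^
AttributeError: 'float' object has no attribute 'round'
```

```bash
sed -i 's/o\["grip_width"\].round(1)/round(o["grip_width"],1)/' h.py
python3 -c "
from h import *
rel(101.7,20,35,150)"
```

```text
t 2.0 pos [ 224.  -474.8  248.3] noseang-equiv 103.0 r,d -240.0 412.3 F [ 0.18 -0.37 -0.08] w -0.0 tilt [-0. -1. -0.]
shift m [-0.2607  0.0813  0.3778] turn ry 1.26 j [-1.35  0.31  1.5  -0.    1.33 -1.58]
```

```bash

python3 -m inch '[[-1,-0.028,0,0.04,0,1.3,0],[-1,-0.028,0,0.04,0,0,0],[-1,-0.028,0,0.04,0,0,0],[-1,-0.028,0,0.04,0,0,0],[-1,-0.028,0,0.04,0,0,0]]'
python3 -m inch '[[-1,-0.028,0,0.04,0,0,0],[-1,-0.028,0,0.04,0,0,0],[-1,-0.028,0,0.04,0,0,0],[-1,-0.028,0,0.04,0,0,0],[-1,0,0,0,0,0,0]]'
python3 -c "
from h import *
rel(101.7,20,35,150)"
```

```text
time_s: 2.5
tool_pos: [394.2, -296.9, 247.9]
tool_rot: [-0.54, 0.541, -0.455, 0.456]
contact_force: [0.3, -0.8, -0.2]
grip_width: -0.0
time_s: 3.0
tool_pos: [538.8, -151.8, 248.1]
tool_rot: [0.537, -0.537, 0.459, -0.461]
contact_force: [0.8, -0.4, -0.4]
grip_width: -0.2
t 3.0 pos [ 538.8 -151.8  248.1] noseang-equiv 98.7 r,d 1.8 33.3 F [ 0.76 -0.41 -0.44] w -0.2 tilt [ 0.002 -1.     0.002]
shift m [-0.0166  0.0811 -0.0029] turn ry -2.96 j [-0.48  0.39  1.39 -0.    1.36 -0.64]
```

```bash

python3 -m inch '[[-1,-0.0165,0.02,-0.003,0,-3,0],[-1,0,0.03,0,0,0,0],[-1,0,0.03,0,0,0,0],[-1,0,0,0,0,0,0]]'
python3 - <<'E'
from h import *
rel(101.7,20,35,91)
o=[]
for n in("top","scene"):
    p=manip.get_image(n); x,y=proj(p,[*AX,102]).astype(int); o.append(cv2.resize(p["img"][y-45:y+45,x-55:x+55],None,fx=3.5,fy=3.5,interpolation=2))
cv2.imwrite("pics/a2.png",cv2.hconcat(o))
E
```

```text
time_s: 3.4
tool_pos: [533.8, -135.2, 166.3]
tool_rot: [-0.546, 0.546, -0.447, 0.451]
contact_force: [-0.0, 0.2, -0.3]
grip_width: 0.2
t 3.4 pos [ 533.8 -135.2  166.3] noseang-equiv 101.2 r,d 20.4 34.9 F [-0.05  0.15 -0.29] w 0.2 tilt [ 0.004 -1.     0.003]
shift m [ 0.0006  0.0583 -0.0004] turn ry -0.55 j [-0.46  0.44  1.54 -0.    1.16 -0.65]
```

View pics/a2.png

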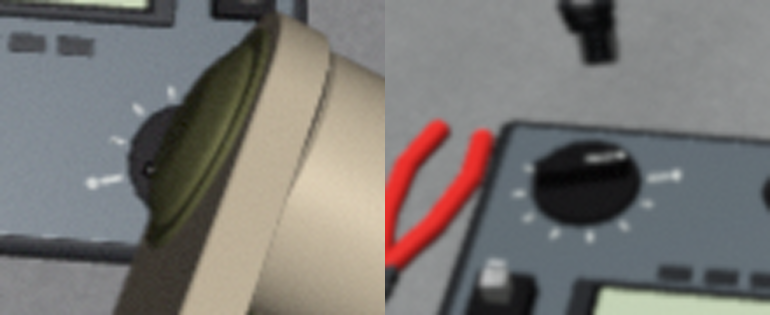

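The scene view still shows the bar at OFF, with the finger above and on the operator's side. Top is blocked by the wrist. I'll lower to tip height 92 and move in slowly until contact.

```bash

python3 -m inch '[[-1,0,0.03,0,0,-0.5,0],[-1,0,0.02,0,0,0,0],[-1,0,0.007,0,0,0,0],[-1,0,0,0,0,0,0]]'
python3 -m inch '[[-1,0,0,0.005,0,0,0],[-1,0,0,0.004,0,0,0],[-1,0,0,0,0,0,0]]'
python3 -c "
from h import *
rel(101.7,20,20,92)"
python3 -m inch '[[-1,0,0,0.003,0,0,0],[-1,0,0,0,0,0,0]]'
python3 -c "
from h import *
rel(101.7,20,20,92)"
```

```text
time_s: 3.9
tool_pos: [539.6, -139.6, 119.7]
tool_rot: [0.549, -0.546, 0.439, -0.457]
contact_force: [0.2, 0.1, 1.1]
grip_width: -0.0
time_s: 4.2
tool_pos: [550.8, -138.7, 123.9]
tool_rot: [0.549, -0.545, 0.437, -0.459]
contact_force: [-0.1, 0.4, 0.2]
grip_width: -0.2
t 4.2 pos [ 550.8 -138.7  123.9] noseang-equiv 101.3 r,d 13.8 18.9 F [-0.1   0.39  0.18] w -0.2 tilt [ 0.02  -1.     0.024]
shift m [-0.0064  0.0147 -0.0016] turn ry -0.39 j [-0.45  0.51  1.55 -0.    1.05 -0.65]
time_s: 4.4
tool_pos: [554.4, -138.1, 124.9]
tool_rot: [0.549, -0.545, 0.437, -0.46]
contact_force: [0.1, 0.5, 0.6]
grip_width: 0.3
t 4.4 pos [ 554.4 -138.1  124.9] noseang-equiv 101.3 r,d 13.6 15.2 F [0.07 0.46 0.58] w 0.3 tilt [ 0.021 -0.999  0.025]
shift m [-0.0066  0.0156 -0.0053] turn ry -0.39 j [-0.45  0.52  1.53 -0.    1.05 -0.64]
```

Height and tilt aren't as commanded (z 125 instead of 109). I'll look before going on.

```bash
cat >> h.py <<'E'
def tiltfix():
    q=manip.observe()["tool_rot"]; R=Ro.from_quat(np.r_[q[1:],q[0]]).as_matrix()
    ax=np.cross(R[:,1],[0,0,-1]); print("tilt fix rotvec (tool, deg)",np.degrees(R.T@ax).round(2))
E
python3 - <<'E'
from h import *
p=manip.get_image("scene"); x,y=proj(p,[*AX,102]).astype(int); im=cv2.resize(p["img"][y-60:y+50,x-60:x+80],None,fx=5,fy=5,interpolation=2)
for k in (13,17,30):
    o=manip.observe();c=o["tool_pos"]-[0,0,k]; u=(proj(p,c)-[x-60,y-60])*5; cv2.circle(im,tuple(u.astype(int)),3,(0,0,255),-1)
cv2.imwrite("pics/a3.png",im)
rel(101.7,20,20,92); tiltfix(); o=manip.observe(); print(o["joint_vel"].round(3),o["joint_efforts"].round(1))
E
```

```text
t 4.45 pos [ 554.2 -138.1  124.8] noseang-equiv 101.3 r,d 13.7 15.4 F [0.05 0.22 0.2 ] w 0.1 tilt [ 0.021 -0.999  0.025]
shift m [-0.0065  0.0155 -0.0051] turn ry -0.39 j [-0.45  0.52  1.54 -0.    1.05 -0.64]
tilt fix rotvec (tool, deg) [-1.42  0.    1.2 ]
[-0.004 -0.001  0.009  0.    -0.003 -0.001] [  0.  -47.4 -23.1   0.   -0.1   0. ]
```

View pics/a3.png

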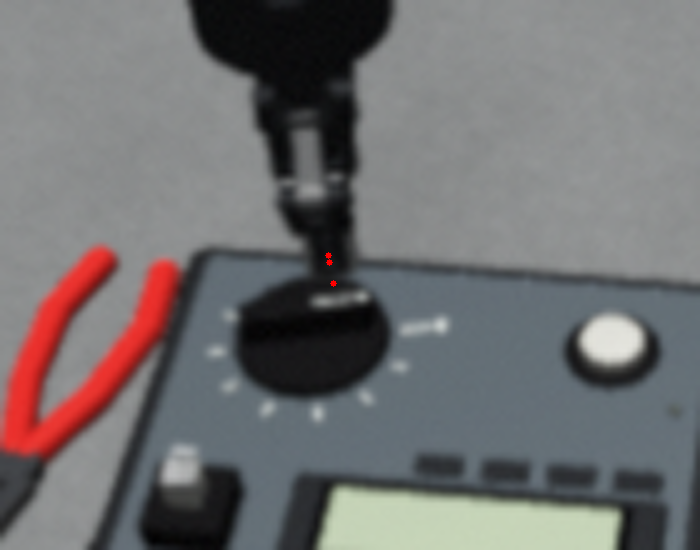

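```bash
python3 - <<'E'
from h import *
p=manip.get_image("scene"); cv2.imwrite("pics/scene4.png",p["img"]); a=cv2.imread("pics/scene1.png"); b=p["img"]
g=lambda i:cv2.cvtColor(i,6).astype(np.float32)
for s in(np.s_[195:250,190:300],np.s_[160:200,255:285],np.s_[205:260,150:200]): print(cv2.phaseCorrelate(g(a)[s],g(b)[s]))
f=lambda i:cv2.resize(i[135:210,165:255],None,fx=4.4,fy=4.4,interpolation=2)
cv2.imwrite("pics/a4.png",cv2.convertScaleAbs(cv2.hconcat([f(a),f(b)]),alpha=2.2,beta=10))
E
```

```text
((0.007019313741061239, -0.004661791875602006), 0.997522509098053)
((-0.03675914993632645, 0.02047573286323967), 0.9587618553638458)
((-0.014457373676787455, 0.029802418535389563), 0.9915010999043783)
```

View pics/a4.png

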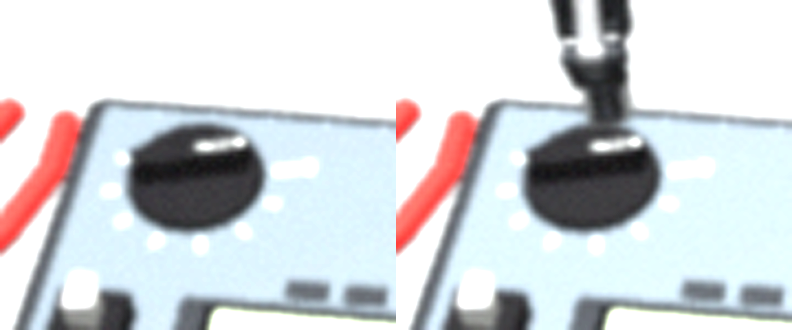

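The tester and pointer haven't moved (shifts under 0.04 px, and the bar still points at OFF). The fingertip ends at the disc's near rim, about (605, 125) in the right panel. It probably touched the disc, which would mean the shut tip sits farther ahead than 17 mm. I'll back off, level the tool and probe down gently.

```bash

python3 -m inch '[[-1,-0.004,-0.005,-0.006,-1.4,0,1.2],[-1,-0.002,0,-0.006,0,0,0],[-1,0,0,0,0,0,0]]'
python3 -c "
from h import *
rel(101.7,20,27,92);tiltfix()"
python3 -m inch '[[-1,0,0.004,0,0,0,0]]'
python3 -m inch '[[-1,0,0.004,0,0,0,0]]'
```

```text
time_s: 4.8
tool_pos: [540.0, -134.3, 129.1]
tool_rot: [-0.547, 0.547, -0.449, 0.448]
contact_force: [0.8, 0.2, -0.4]
grip_width: -0.1
t 4.8 pos [ 540.  -134.3  129.1] noseang-equiv 101.3 r,d 20.2 28.6 F [ 0.83  0.19 -0.38] w -0.1 tilt [-0.001 -1.    -0.001]
shift m [0.0004 0.0201 0.0014] turn ry -0.4 j [-0.45  0.5   1.55  0.    1.09 -0.65]
tilt fix rotvec (tool, deg) [ 0.05 -0.   -0.05]
time_s: 4.9
tool_pos: [540.2, -134.5, 125.3]
tool_rot: [0.547, -0.547, 0.448, -0.448]
contact_force: [0.0, -0.3, 0.8]
grip_width: 0.2
time_s: 5.0
tool_pos: [540.1, -134.5, 120.8]
tool_rot: [0.547, -0.547, 0.448, -0.449]
contact_force: [0.1, -0.9, -0.2]
grip_width: -0.1
```

```bash

for i in 1; do python3 -m inch '[[-1,0,0.002,0,0,0,0]]'|egrep 'pos|force'; done
python3 -m inch '[[-1,0,0.002,0,0,0,0]]'|egrep 'pos|force'
python3 -m inch '[[-1,0,0.002,0,0,0,0]]'|egrep 'pos|force'
```

```text
tool_pos: [540.0, -134.4, 118.1]
contact_force: [0.9, 1.0, 0.3]
tool_pos: [539.9, -134.4, 115.7]
contact_force: [0.6, 0.1, -1.1]
tool_pos: [539.9, -134.4, 113.3]
contact_force: [-0.3, 0.0, 0.6]
```

```bash

python3 -m inch '[[-1,0,0.002,0,0,0,0]]'|egrep 'pos|force'
python3 -m inch '[[-1,0,0.002,0,0,0,0]]'|egrep 'pos|force'
python3 -c "
from h import *
rel(101.7,20,27,92);tiltfix()"
```

```text
tool_pos: [540.0, -134.4, 111.1]
contact_force: [-0.1, 0.1, -0.6]
tool_pos: [540.0, -134.4, 108.9]
contact_force: [-0.2, 0.3, -0.1]
t 5.5 pos [ 540.  -134.4  108.9] noseang-equiv 101.3 r,d 20.1 28.6 F [-0.15  0.27 -0.12] w 0.2 tilt [-0. -1. -0.]
shift m [ 0.0003 -0.0001  0.0015] turn ry -0.42 j [-0.45  0.53  1.57  0.    1.04 -0.65]
tilt fix rotvec (tool, deg) [ 0.02  0.   -0.02]
```

Now at the planned height with no contact. Next I'll approach the bar in small steps.

```bash

python3 -m inch '[[-1,0,0,0.003,0,0,0],[-1,0,0,0.002,0,0,0]]'|egrep 'pos|force'
python3 -m inch '[[-1,0,0,0.002,0,0,0]]'|egrep 'pos|force'
python3 -m inch '[[-1,0,0,0.002,0,0,0]]'|egrep 'pos|force'
python3 -c "
from h import *
rel(101.7,20,20,92);tiltfix()"
```

```text
tool_pos: [545.1, -133.4, 108.7]
contact_force: [-1.5, -0.2, 0.9]
tool_pos: [547.3, -132.9, 108.7]
contact_force: [-0.2, 1.7, -0.4]
tool_pos: [549.5, -132.5, 108.8]
contact_force: [-1.4, -0.3, -0.0]
t 5.9 pos [ 549.5 -132.5  108.8] noseang-equiv 101.3 r,d 20.1 18.9 F [-1.42 -0.28 -0.01] w -0.2 tilt [-0. -1. -0.]
shift m [ 0.0002 -0.0002 -0.0012] turn ry -0.42 j [-0.44  0.54  1.54  0.    1.06 -0.64]
tilt fix rotvec (tool, deg) [ 0.02 -0.   -0.02]
```

```bash

python3 -m inch '[[-1,0,0,0.002,0,0,0]]'|egrep 'pos|force'
python3 -m inch '[[-1,0,0,0.002,0,0,0]]'|egrep 'pos|force'
python3 -m inch '[[-1,0,0,0.002,0,0,0]]'|egrep 'pos|force'
python3 - <<'E'
from h import *
rel(101.7,20,20,92);tiltfix()
p=manip.get_image("scene"); a=p["img"]
cv2.imwrite("pics/a5.png",cv2.convertScaleAbs(cv2.resize(a[125:210,160:265],None,fx=6,fy=6,interpolation=2),alpha=2.2,beta=10))
E
```

```text
tool_pos: [551.2, -131.9, 108.6]
contact_force: [-4.3, 1.0, 2.0]
tool_pos: [552.5, -131.3, 108.5]
contact_force: [-5.6, 0.8, 2.7]
tool_pos: [554.2, -130.7, 108.5]
contact_force: [-1.7, -0.1, 1.7]
t 6.2 pos [ 554.2 -130.7  108.5] noseang-equiv 101.3 r,d 20.9 14.0 F [-1.7  -0.1   1.72] w -0.1 tilt [-0.003 -1.    -0.006]
shift m [ 0.0011 -0.0005 -0.0061] turn ry -0.39 j [-0.44  0.55  1.53 -0.    1.07 -0.63]
tilt fix rotvec (tool, deg) [ 0.32 -0.   -0.17]
```

View pics/a5.png

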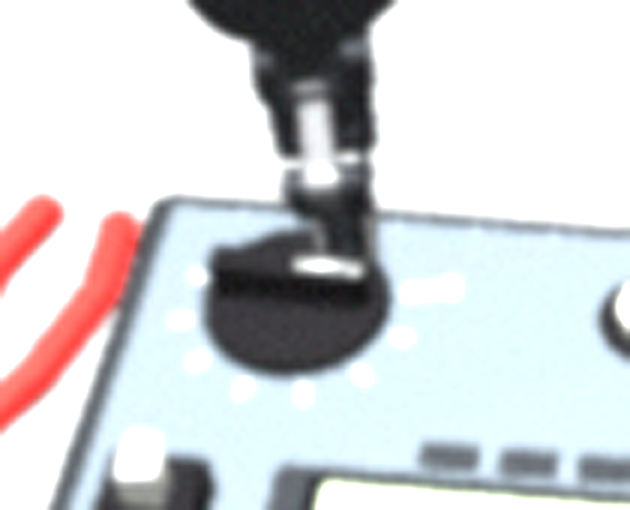

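The bar is already turned by about 12°, with the tester still. From here on I'll go round the axis, aligned with the bar, past the first half-way point.

```bash
python3 -c "
from h import *
rel(88,20,19,92);rel(76,20,19,92)"
```

```text
t 6.25 pos [ 554.7 -130.7  108.5] noseang-equiv 101.3 r,d 20.8 13.4 F [ 0.33  0.13 -0.14] w 0.2 tilt [-0.002 -1.    -0.004]
shift m [-0.003  -0.0005 -0.0004] turn ry 13.31 j [-0.44  0.55  1.53 -0.    1.07 -0.63]
t 6.25 pos [ 554.7 -130.7  108.5] noseang-equiv 101.3 r,d 20.8 13.4 F [ 0.33  0.13 -0.14] w 0.2 tilt [-0.002 -1.    -0.004]
shift m [-0.0054 -0.0005  0.0048] turn ry 25.31 j [-0.44  0.55  1.53 -0.    1.07 -0.63]
```

```bash

python3 -m inch '[[-1,-0.0015,0,0,0.3,6.5,0.1],[-1,-0.0015,0,0,0,6.5,0],[-1,-0.0015,0,0.0018,0,5,0]]'|egrep 'pos|force'
python3 -m inch '[[-1,-0.0015,0,0.0018,0,5,0]]'|egrep 'pos|force'
python3 -c "
from h import *
rel(72,20,19,92);tiltfix()"
```

```text
tool_pos: [557.3, -126.5, 108.8]
contact_force: [0.1, 0.5, 1.0]
tool_pos: [559.6, -125.3, 109.0]
contact_force: [-2.0, -0.8, 0.1]
t 6.65 pos [ 559.6 -125.3  109. ] noseang-equiv 77.5 r,d 20.0 17.1 F [-2.   -0.79  0.08] w 0.4 tilt [-0.004 -1.     0.004]
shift m [-0.0017 -0.      0.0001] turn ry 5.47 j [-0.43  0.56  1.52  0.01  1.06 -0.21]
tilt fix rotvec (tool, deg) [-0.21  0.   -0.21]
```

```bash
cat >> h.py <<'E'
def nose():
    "nose angle (world deg) from the white line, scene camera (AX shifted by its own estimate)"
    p=manip.get_image("scene"); g=cv2.cvtColor(p["img"],6); A=np.array([577.3,-147.0]); pts=[]
    for r in range(120,230):
        for c in range(150,270):
            if g[r,c]>105:
                X=onz(p,(c,r),102)[:2]-A
                if 4<np.hypot(*X)<27: pts.append(X)
    pts=np.array(pts)
    if len(pts)<3: print("line not seen",len(pts)); return p
    m=pts.mean(0); print("line n",len(pts),"centroid",m.round(1),"angle",np.degrees(np.arctan2(m[1],m[0])).round(1)); return p
E
python3 - <<'E'
from h import *
nose()
E
python3 -m inch '[[-1,-0.0016,0,0.0018,-0.2,5,-0.2],[-1,-0.0016,0,0.0018,0,5,0],[-1,-0.0016,0,0.0018,0,5,0]]'|egrep 'pos|force'
python3 -m inch '[[-1,-0.0016,0,0.0018,0,5,0],[-1,-0.0016,0,0.0018,0,5,0]]'|egrep 'pos|force'
python3 -c "
from h import *
rel(47,20,19,92);tiltfix();nose()"
```

```text
line n 13 centroid [-1.7 12.2] angle 97.9
tool_pos: [565.5, -122.5, 108.8]
contact_force: [-4.0, -0.4, 1.6]
tool_pos: [570.5, -121.8, 108.9]
contact_force: [0.5, -0.0, -0.4]
t 7.2 pos [ 570.5 -121.8  108.9] noseang-equiv 51.8 r,d 20.1 17.7 F [ 0.53 -0.01 -0.4 ] w -0.3 tilt [ 0.002 -1.    -0.002]
shift m [-0.0014 -0.0001  0.0004] turn ry 4.81 j [-0.41  0.58  1.48 -0.    1.08  0.26]
tilt fix rotvec (tool, deg) [ 0.1  -0.    0.11]
line n 13 centroid [4.3 8.6] angle 63.4
```

```bash
python3 - <<'E'
from h import *
import h
p=nose(); cur=p["img"].copy()
q=dict(p); q["img"]=cv2.imread("pics/scene1.png"); manip_g=manip.get_image
class M: get_image=staticmethod(lambda n:q)
h.manip=M; nose()
im=cv2.convertScaleAbs(cv2.resize(cur[125:210,160:265],None,fx=6,fy=6,interpolation=2),alpha=2.2,beta=10)
for a in (101.7,71.7,41.7,11.7,-18.3,-48.3):
    X=[577.3+25*np.cos(np.radians(a)),-147+25*np.sin(np.radians(a)),102]; u=(proj(p,X)-[160,125])*6; cv2.circle(im,tuple((u+3).astype(int)),3,(0,0,255),-1)
cv2.imwrite("pics/a6.png",im)
E
```

```text
line n 14 centroid [3.6 6.8] angle 62.1
line n 7 centroid [-8.7 13.8] angle 122.1
```

View pics/a6.png

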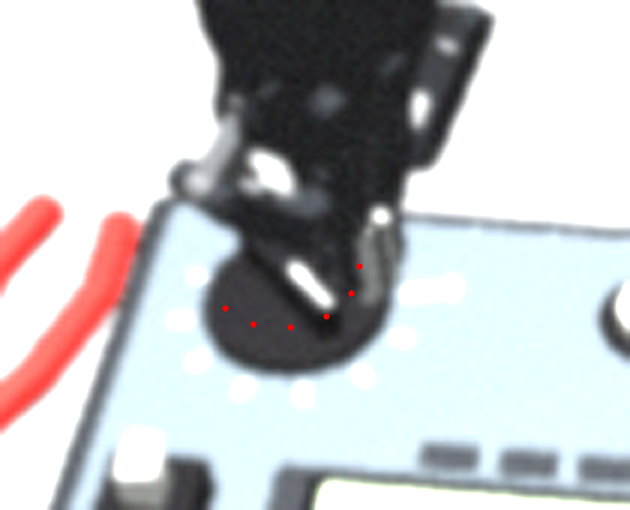

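The bar is at the second position: its nose, near (335, 330), lines up with the 41.7° dot. Going on to the third.

```bash
cat >> h.py <<'E'
def pca():
    p=manip.get_image("scene"); g=cv2.cvtColor(p["img"],6).astype(float); X=[];W=[]
    for r in range(150,195):
        for c in range(185,235):
            x=onz(p,(c,r),102)[:2]-[577,-147]
            if np.hypot(*x)<27 and g[r,c]>80: X.append(x);W.append(g[r,c]-80)
    X=np.array(X);W=np.array(W)
    if len(W)<4: print("pca none"); return
    m=W@X/W.sum(); w,v=np.linalg.eigh(((X-m)*W[:,None]).T@(X-m)); d=v[:,1]; d=d*np.sign(d@m)
    print("pca n",len(W),"angle",np.degrees(np.arctan2(d[1],d[0])).round(1),"mid",m.round(1))
E
python3 -c "
from h import *
pca()"
python3 -m inch '[[-1,-0.0018,0,0.0022,0,6,0],[-1,-0.0018,0,0.0022,0,6,0],[-1,-0.0018,0,0.0022,0,6,0]]'|egrep 'pos|force'
python3 -m inch '[[-1,-0.0018,0,0.0022,0,6,0],[-1,-0.0018,0,0.0022,0,6,0]]'|egrep 'pos|force'
python3 -c "
from h import *
rel(17,20,18,92);tiltfix();pca()"
```

```text
pca n 29 angle 62.5 mid [2.4 4.5]
tool_pos: [578.0, -122.0, 108.6]
contact_force: [-4.2, 2.4, 3.1]
tool_pos: [583.0, -123.4, 108.7]
contact_force: [-0.2, -0.3, 0.4]
t 7.85 pos [ 583.  -123.4  108.7] noseang-equiv 22.1 r,d 19.6 19.1 F [-0.2  -0.3   0.36] w -0.6 tilt [ 0.005 -1.    -0.004]
shift m [-0.0019 -0.0004  0.0029] turn ry 5.06 j [-0.4   0.61  1.44 -0.    1.11  0.78]
tilt fix rotvec (tool, deg) [ 0.24 -0.    0.29]
pca n 34 angle 94.7 mid [3.4 4.3]
```

```bash

python3 -m inch '[[-1,-0.0018,0,0.0026,0.2,6,0.2],[-1,-0.0018,0,0.0024,0,6,0],[-1,-0.0018,0,0.0022,0,6,0]]'|egrep 'pos|force'
python3 -m inch '[[-1,-0.0018,0,0.0022,0,6,0],[-1,-0.0018,0,0.0022,0,6,0]]'|egrep 'pos|force'
python3 - <<'E'
from h import *
rel(-13,20,18,92);tiltfix()
p=manip.get_image("scene")
im=cv2.convertScaleAbs(cv2.resize(p["img"][125:210,160:265],None,fx=6,fy=6,interpolation=2),alpha=2.2,beta=10)
for a in (101.7,71.7,41.7,11.7,-18.3,-48.3):
    X=[577.3+25*np.cos(np.radians(a)),-147+25*np.sin(np.radians(a)),102]; u=(proj(p,X)-[160,125])*6; cv2.circle(im,tuple((u+3).astype(int)),3,(0,0,255),-1)
cv2.imwrite("pics/a7.png",im)
E
```

```text
tool_pos: [590.1, -128.5, 108.4]
contact_force: [-0.7, 4.2, 0.6]
tool_pos: [593.8, -132.0, 108.5]
contact_force: [0.6, -0.3, 0.0]
t 8.4 pos [ 593.8 -132.   108.5] noseang-equiv -7.9 r,d 19.3 19.3 F [ 0.55 -0.29  0.05] w -0.1 tilt [ 0.002 -1.    -0.002]
shift m [-0.0022 -0.0006  0.0032] turn ry 5.1 j [-0.41  0.63  1.4   0.    1.12  1.3 ]
tilt fix rotvec (tool, deg) [0.13 0.   0.14]
```

View pics/a7.png

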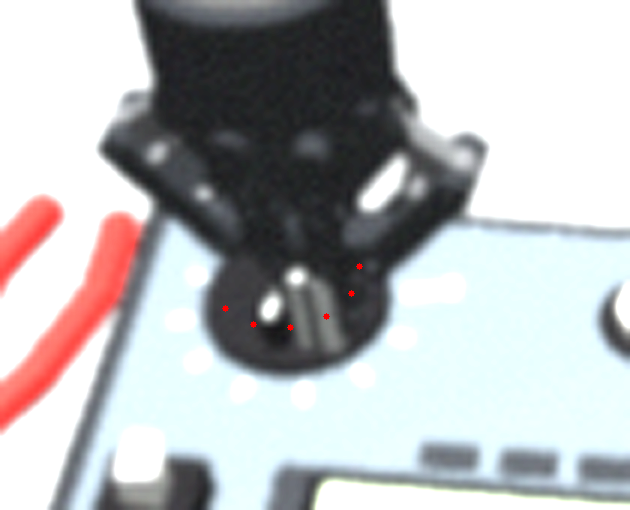

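The nose, near (267, 330), points close to the -18.3° dot with the force near zero, so this is the fourth position. One more click, same pattern.

```bash

python3 -m inch '[[-1,-0.0018,0,0.0026,0.1,6,0.1],[-1,-0.0018,0,0.0024,0,6,0],[-1,-0.0018,0,0.0022,0,6,0]]'|egrep 'pos|force'
python3 -m inch '[[-1,-0.0018,0,0.0022,0,6,0],[-1,-0.0018,0,0.0022,0,6,0]]'|egrep 'pos|force'
python3 -c "
from h import *
rel(-43,20,18,92);tiltfix()"
```

```text
tool_pos: [597.4, -140.2, 108.3]
contact_force: [0.1, 3.9, 0.7]
tool_pos: [598.7, -145.0, 108.3]
contact_force: [1.2, -0.3, 0.0]
t 8.95 pos [ 598.7 -145.   108.3] noseang-equiv -37.5 r,d 19.0 19.0 F [ 1.16 -0.28  0.01] w -0.1 tilt [ 0.001 -1.    -0.003]
shift m [-0.0026 -0.0007  0.003 ] turn ry 5.47 j [-0.43  0.64  1.37  0.    1.13  1.8 ]
tilt fix rotvec (tool, deg) [ 0.15 -0.    0.03]
```

```bash

python3 -m inch '[[-1,0,0,-0.005,0,0,0],[-1,0,0,-0.005,0,0,0],[-1,0,-0.02,0,0,0,0],[-1,0,-0.03,0,0,0,0],[-1,0,0,0,0,0,0]]'|egrep 'pos|force'
python3 -c "
from h import *
rel(xy=[571.5,-20.5],tipz=125);tiltfix()"
```

```text
tool_pos: [605.2, -135.4, 159.2]
contact_force: [0.1, 0.3, 0.6]
t 9.45 pos [ 605.2 -135.4  159.2] noseang-equiv -36.1 r,d 19.1 30.1 F [0.14 0.25 0.56] w 0.0 tilt [ 0.002 -1.    -0.002]
shift m [ 0.0948  0.0175 -0.073 ] turn ry 0.0 j [-0.41  0.6   1.31  0.    1.24  1.79]
tilt fix rotvec (tool, deg) [0.13 0.   0.1 ]
```

```bash

python3 -m inch '[[-1,0.03,0,-0.023,0,0,0],[-1,0.03,0,-0.023,0,0,0],[-1,0.03,0,-0.023,0,0,0],[-1,0,0,0,0,0,0]]'|egrep 'pos|force'
python3 - <<'E'
from h import *
rel(xy=[571.5,-20.5],tipz=105);tiltfix()
o=[]
for n in("top","scene"):
    p=manip.get_image(n); x,y=proj(p,[575,-90,95]).astype(int)
    im=cv2.resize(p["img"][y-45:y+40,x-60:x+60],None,fx=5,fy=5,interpolation=2)
    if n=="scene":
      for a in (101.7,71.7,41.7,11.7,-18.3,-48.3):
        X=[577.3+25*np.cos(np.radians(a)),-147+25*np.sin(np.radians(a)),102]; u=(proj(p,X)-[x-60,y-45])*5; cv2.circle(im,tuple((u+3).astype(int)),2,(0,0,255),-1)
    o.append(im)
cv2.imwrite("pics/a8.png",cv2.convertScaleAbs(cv2.resize(cv2.vconcat(o),None,fx=.7,fy=.7,interpolation=3),alpha=1.7,beta=10))
E
```

```text
tool_pos: [571.2, -22.7, 157.8]
contact_force: [0.8, 0.6, -0.3]
t 9.85 pos [571.2 -22.7 157.8] noseang-equiv -35.2 r,d -73.1 102.4 F [ 0.82  0.65 -0.26] w 0.1 tilt [ 0.002 -1.    -0.002]
shift m [ 0.001   0.0358 -0.0019] turn ry 0.0 j [-0.25  0.5   1.48  0.    1.17  1.94]
tilt fix rotvec (tool, deg) [ 0.12 -0.    0.12]
```

View pics/a8.png

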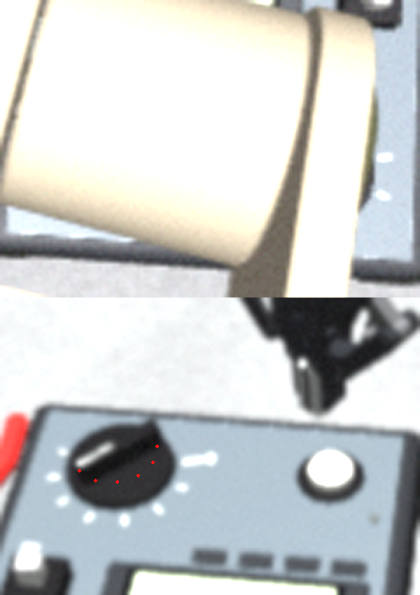

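The pointer line runs (112, 445) to (78, 465), in line with mark 5 at (62, 502) and the -48.3° dot. I'll check it numerically while lowering over the button.

```bash
python3 -c "
from h import *
pca()"
python3 -m inch '[[-1,0.001,0.015,-0.002,0.1,0,0.1],[-1,0,0.015,0,0,0,0],[-1,0,0.006,0,0,0,0],[-1,0,0,0,0,0,0]]'|egrep 'pos|force'
python3 -c "
from h import *
rel(xy=[571.5,-20.5],tipz=88)"
```

```text
pca n 58 angle 161.0 mid [ -7.4 -12.2]
tool_pos: [574.6, -29.1, 120.3]
contact_force: [0.2, -0.7, 0.7]
t 10.4 pos [574.6 -29.1 120.3] noseang-equiv -35.5 r,d -67.2 98.7 F [ 0.22 -0.65  0.72] w -0.2 tilt [-0.003 -1.     0.   ]
shift m [ 0.0076  0.0152 -0.0052] turn ry 0.0 j [-0.25  0.55  1.5  -0.    1.09  1.94]
```

```bash

python3 -m inch '[[-1,0.0075,0,-0.005,-0.1,0,0.1],[-1,0,0,0,0,0,0]]'|egrep 'pos|force'
python3 -m inch '[[-1,0,0.005,0,0,0,0],[-1,0,0.003,0,0,0,0]]'|egrep 'pos|force'
python3 -m inch '[[-1,0,0.002,0,0,0,0]]'|egrep 'pos|force'
python3 - <<'E'
from h import *
rel(xy=[571.5,-20.5],tipz=88)
p=manip.get_image("scene"); cv2.imwrite("pics/scene9.png",p["img"])
E
```

```text
tool_pos: [571.7, -21.1, 120.8]
contact_force: [0.3, -0.1, -0.2]
tool_pos: [572.3, -21.1, 113.6]
contact_force: [-0.3, 0.7, -0.1]
tool_pos: [572.3, -21.0, 111.4]
contact_force: [-0.3, 0.4, 0.4]
t 10.9 pos [572.3 -21.  111.4] noseang-equiv -35.5 r,d -73.8 103.9 F [-0.31  0.44  0.41] w 0.1 tilt [-0.008 -1.    -0.003]
shift m [0.001  0.0064 0.    ] turn ry 0.0 j [-0.24  0.55  1.52 -0.    1.06  1.95]
```

```bash

python3 -m inch '[[-1,0,0.003,0,0,0,0]]'|egrep 'pos|force'
python3 -m inch '[[-1,0,0.002,0,0,0,0]]'|egrep 'pos|force'
python3 -m inch '[[-1,0,0.002,0,0,0,0]]'|egrep 'pos|force'
python3 -m inch '[[-1,0,0.002,0,0,0,0]]'|egrep 'pos|force'
python3 -m inch '[[-1,0,0.002,0,0,0,0]]'|egrep 'pos|force'
```

```text
tool_pos: [572.4, -21.1, 108.2]
contact_force: [-0.6, 0.0, -0.2]
tool_pos: [572.3, -21.1, 105.9]
contact_force: [0.4, -0.3, 0.5]
tool_pos: [572.4, -21.1, 103.8]
contact_force: [-0.4, 0.8, 3.6]
tool_pos: [572.4, -21.2, 101.8]
contact_force: [-2.0, 0.4, 2.1]
tool_pos: [572.4, -21.1, 99.9]
contact_force: [-3.1, 0.8, 10.4]
```

```bash

python3 -m inch '[[-1,0,0.0015,0,0,0,0]]'|egrep 'pos|force'
python3 -m inch '[[-1,0,0.001,0,0,0,0]]'|egrep 'pos|force'
```

```text
tool_pos: [572.5, -21.1, 99.7]
contact_force: [-9.0, 1.1, 22.1]
tool_pos: [572.4, -21.1, 99.9]
contact_force: [-5.1, 0.9, 11.8]
```

The button hit its stop: height held at 99.7 with 22 N. I'll raise straight up, then clear away towards the robot.

```bash

python3 -m inch '[[-1,0,-0.005,0,0,0,0],[-1,0,-0.015,0,0,0,0],[-1,0,-0.03,0,0,0,0],[-1,0,-0.04,0,0,0,0],[-1,0,-0.04,0,0,0,0]]'|egrep 'pos|force'
python3 -c "
from h import *
rel(xy=[330,0],tipz=225)"
```

```text
tool_pos: [569.4, -20.4, 228.7]
contact_force: [-0.2, 0.7, -0.2]
t 12.15 pos [569.4 -20.4 228.7] noseang-equiv -35.5 r,d -76.5 102.8 F [-0.18  0.7  -0.22] w 0.0 tilt [ 0.001 -1.     0.001]
shift m [ 0.2068 -0.0128  0.1225] turn ry 0.0 j [-0.24  0.43  1.39 -0.    1.33  1.95]
```

```bash

python3 -m inch '[[-1,0.034,-0.002,0.02,0,0,0],[-1,0.034,-0.002,0.02,0,0,0],[-1,0.034,-0.002,0.02,0,0,0],[-1,0.034,-0.002,0.02,0,0,0],[-1,0.034,-0.002,0.02,0,0,0]]'|egrep 'pos|force'
python3 -m inch '[[-1,0,0,0,0,0,0],[-1,0,0,0,0,0,0],[-1,0,0,0,0,0,0]]'|egrep 'pos|force'
python3 - <<'E'
from h import *
g=lambda i:cv2.cvtColor(i,6).astype(np.float32)
o=[]
for n in("top","scene"):
    p=manip.get_image(n); a=cv2.imread(f"pics/{n}1.png"); b=p["img"]
    ss={"scene":(np.s_[195:250,190:300],np.s_[160:200,255:285]),"top":(np.s_[175:205,285:395],np.s_[225:260,285:312])}[n]
    for s in ss: print(n,np.round(cv2.phaseCorrelate(g(a)[s],g(b)[s])[0],2))
    x,y=proj(p,[575,-90,95]).astype(int); o.append(cv2.resize(b[y-45:y+40,x-70:x+60],None,fx=3.4,fy=3.4,interpolation=2))
cv2.imwrite("pics/a9.png",cv2.convertScaleAbs(cv2.vconcat(o),alpha=1.7,beta=10))
E
```

```text
tool_pos: [371.9, -3.6, 242.5]
contact_force: [-0.5, -0.4, 0.4]
tool_pos: [369.4, -3.2, 243.1]
contact_force: [0.0, 0.4, -0.1]
top [0.01 0.03]
top [0.52 0.01]
scene [-0.   -0.01]
scene [-0.08 -0.05]
```

View pics/a9.png

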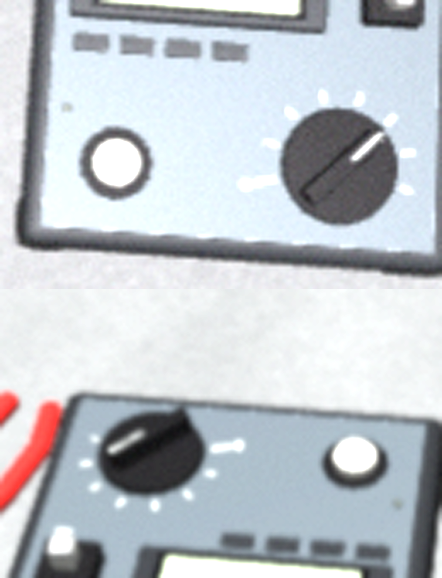

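Top view: the pointer line ends at (381, 135), aimed at the fifth mark (391, 121) counted from OFF (250, 184). The button is up and the tester hasn't moved.

```bash
python3 -c "
from plant import manip
print(manip.observe()['time_s'],manip.hand_in())"
```

```text
the job is handed in; nothing more can be done
13.05 None
```

The self-check is done and handed in at about 13 s. With the shut fingertips against the side of the bar, I turned the selector from OFF through five clicks to the fifth position. I then pressed the test button to its stop, let it come back up and moved clear.

**Last checks that agreed:**
- Both cameras show the pointer on the fifth mark and the button up.
- Image shifts on the display were at most 0.03 px, so the tester hasn't moved. I did not compare the positions of the loose tools and parts.
- Pushing the bar took about 6 N at most in the readings taken. The button stopped at TCP height 99.7 mm with about 24 N in total (22 N vertical).
- The robot is touching nothing.

**What disagreed or failed:**
- **First descent:** the first quick move down beside the dial ended about 10 mm high, with up to 1.4° of tilt. It may have been a brief touch on the dial or just lag. I backed off and came down again in small steps; the pictures showed the tester and the pointer unmoved.
- **Camera offset:** the two cameras placed the dial about 7 mm apart, so I mostly used the top camera's estimate, and the contact with the bar fitted it.
- **Pointer angle script:** my automatic reading of the pointer angle was unreliable, so I judged the clicks by eye from the pictures and by the force dropping away. I looked at clicks 2, 4 and 5; the first and third I took from position or force alone.
- **Button patch:** one shift reading, on the button in the top view, gave 0.52 px. It is a small, nearly round patch and the other three readings were 0.1 px or less, so I gave it no weight.

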